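# Stand the bench sticks in the stepped holder

### The job

The test probe, the test plug and the trimming tool lie on three sloping rests, mixed up. Lift each off and drop it working tip down into the stepped holder of three square tubes: the longest stick (probe) in the tallest tube, the middle one (plug) in the middle tube, the shortest (trimming tool) in the lowest tube, each resting on its tube's floor. Leave the other loose things on the ledge standing where they are.

Things in the scene. Friction and masses are not known exactly. Their poses are not given: they have to be found in the camera images.
- probe: Test probe, the longest stick: 190 mm. Brass needle 8 mm across over the first 45 mm, then a brass ferrule (45 to 75 mm) and a black handle, both 20 mm across and round, to 190 mm. About 80 g, balance point about 80 mm from the tip. Goes into the tallest tube. Origin: centre of the working tip; z axis along the stick to the handle end, climbing at 60 degrees at the start.
- plug: Test plug, the middle stick: 165 mm. Brass prong 12 mm across over the first 30 mm, then a round plastic handle 22 mm across to 165 mm. About 70 g, balance point about 75 mm from the tip. Goes into the middle tube. Origin: centre of the working tip; z axis along the stick to the handle end, climbing at 60 degrees at the start.
- trimmer: Trimming tool, the shortest stick: 140 mm. Flat steel blade 14 by 3 mm over the first 35 mm, then a round wooden handle 18 mm across to 140 mm. About 45 g, balance point about 70 mm from the tip. Goes into the lowest tube. Origin: centre of the working tip; z axis along the stick to the handle end, climbing at 60 degrees at the start.
- rest_a: Fixed metal rest carrying the probe (all three rests alike). Origin on the table under the base, 130 (x) by 60 mm. A gutter 90 mm long, 24 mm wide inside and 32 outside, lips 9 mm high, climbs at 60 degrees towards its +x, from a stop plate at (-50, 0, 30) mm to (-5, 0, 108). The stick lies loose in it, tip at the stop, free beyond 90 mm from the tip.
- rest_b: Fixed metal rest carrying the plug (all three rests alike). Origin on the table under the base, 130 (x) by 60 mm. A gutter 90 mm long, 24 mm wide inside and 32 outside, lips 9 mm high, climbs at 60 degrees towards its +x, from a stop plate at (-50, 0, 30) mm to (-5, 0, 108). The stick lies loose in it, tip at the stop, free beyond 90 mm from the tip.
- rest_c: Fixed metal rest carrying the trimming tool (all three rests alike). Origin on the table under the base, 130 (x) by 60 mm. A gutter 90 mm long, 24 mm wide inside and 32 outside, lips 9 mm high, climbs at 60 degrees towards its +x, from a stop plate at (-50, 0, 30) mm to (-5, 0, 108). The stick lies loose in it, tip at the stop, free beyond 90 mm from the tip.
- holder: Fixed stepped holder: three upright square steel tubes, open at the top, in a row along its x axis on a base 165 by 64 by 4 mm; origin on the table under its middle. Tubes 38 mm wide outside, 30 inside, centres at x = -50 (lowest, rim 68 mm above the table), 0 (middle, rim 93) and +50 mm (tallest, rim 118); inner floors 8 mm above the table. The tall end faces away from the robot.
- low_floor (a point): Centre of the inner floor of the lowest tube; mouth 60 mm above it. Axes as the holder's.
- middle_floor (a point): Centre of the inner floor of the middle tube; mouth 85 mm above it. Axes as the holder's.
- tall_floor (a point): Centre of the inner floor of the tallest tube; mouth 110 mm above it. Axes as the holder's.
- valve_base: Bystander: grey valve base, a round flange 64 mm across with a 48 mm drum and short pins, 64 mm high. Origin under its centre.
- resistor_pack: Bystander: three ceramic resistor bars side by side, 67 by 85 by 24 mm. Origin under its centre.
- spool: Bystander: empty metal spool standing on its flange, 60 mm across, 46 mm high. Origin under its centre.
- spray_can: Bystander: metal spray can, 56 mm across, 165 mm high. Origin under its centre.
- screw_jar: Bystander: glass jar with a steel cap, 66 mm across, 85 mm high. Origin under its centre.
- meter: Bystander: hand meter lying flat, 85 by 150 by 36 mm (44 mm at its dial). Origin under its centre.
Mind the look-alikes: they are no part of the job. What is shaped like the trimmer but turquoise is not meant. Of the things shaped like the plug, the brass one is meant.

How it is judged (in metres and radians):
At the end, for the whole second after the job is handed in: Probe in the tallest tube, plug in the middle tube, trimming tool in the lowest tube; each tip down within 20 mm of the tube's centre and less than 12 mm above its floor, stick within 0.4 rad of upright, released and still (horizontal distance between probe and tall_floor below 0.02 m and z of probe in the frame of tall_floor between -0.004 and 0.012 m and angle between each of probe, plug, trimmer's own z axis and vertical below 0.4 rad and linear speed of each of probe, plug, trimmer below 0.03 m/s and horizontal distance between plug and middle_floor below 0.02 m and z of plug in the frame of middle_floor between -0.004 and 0.012 m and horizontal distance between trimmer and low_floor below 0.02 m and z of trimmer in the frame of low_floor between -0.004 and 0.012 m); the robot touches nothing.
It fails at once if one of the bystanders valve base, resistor pack, spool is pushed more than 30 mm or tipped (distance of any of valve_base, resistor_pack, spool from where it was at the start of the episode above 0.03 m or angle between any of valve_base, resistor_pack, spool's own z axis and vertical above 0.5 rad).
It fails at once if one of the bystanders spray can, screw jar, meter is pushed more than 30 mm or tipped (distance of any of spray_can, screw_jar, meter from where it was at the start of the episode above 0.03 m or angle between any of spray_can, screw_jar, meter's own z axis and vertical above 0.5 rad).
It also fails if it takes over 72 s, if anything falls off the work surface, if the arm or the gripper's body presses on something with over 40 N, if the wrist force passes 120 N, or if a joint passes its speed limit or range.

### The arm

A 6-joint arm with a two-finger parallel gripper is mounted at the origin on the work surface. World frame = base frame: x ahead of the robot, y to its left, z up, the work surface at z = 0. Lengths are in mm, angles in degrees, forces in N, time in s.
With the tool pointing down it reaches from about 350 to 725 mm from the base axis. Payload 6 kg.
Tool frame: the origin (TCP) lies between the finger pads; the fingertips stand 8 mm ahead of it and the grasp point (between the pads) lies 11 mm behind it; z points along the fingers, y is the direction in which the jaws open and shut (so a half turn about z gives the same grasp; the last joint's range is limited). The gripper opens to 85 mm and grips with 20 to 120 N. Pads are 22 mm wide; open, the fingers measure 114 mm over their backs; the gripper's body (76 mm by 85 mm) begins 54 mm behind the grasp point. The pads swing forward as they close: fully open they stand 13 mm farther back than shut.
Start: joints at [-51.354, 2.303, 4.859, 0, -92.561, -19.12], TCP at [200.553, -565.467, 239.261] pointing down, gripper open.
Joint ranges: [-146.85, 146.85], [-73.84, 115.35], [-62.03, 85.46], [-188.31, 113.3], [-161.28, -10.13], [-171.36, 171.36]. Speed limits (degrees/s): [147.25, 147.25, 172.46, 180, 180, 180].

### API

Orientations are given as [roll, pitch, yaw] about the fixed x, y, z axes, in that order (R = Rz(yaw) Ry(pitch) Rx(roll)).
In Python, from bench import bot gives the robot as it stands.
- The arm moves only by the tool servo_tool, never from a script. Its argument "moves" is text: rows parted by semicolons, each of 6 numbers parted by spaces: the shift along the world's x, y, z in units of 0.025 m (1.0 is 0.025 m), then the turn, a rotation vector about the world's x, y, z in units of 5 degrees (1.0 is 5 degrees). A call has 1 to 20 rows; each row shifts and turns the commanded pose from where the row before left it; what a row does not reach is not made up. A row lasts 1/8 s, in which the tool goes at most 62.5 mm and 10.7 degrees, less where a joint would pass 70% of its speed; a pose out of reach is approached as far as the arm can. A call with a number of a shift or a turn outside -1 to 1 is refused whole. A call with a gripper value outside its range is refused whole. "claw" is the closure, from 0 (fully open) to 1 (shut), set as the call begins (left out, the last holds). The fingers move at their own pace and stop on an object; the grip force is fixed at half the most. Time passes only in rows, so rows that do not move let the fingers close. It gives the time, the measured TCP pose, the force and the opening at its end, in the units of the state.
- bot.read_state(): the state, without advancing time (a new reading comes with each control period).
- bot.snapshot(name): name is "scene" or "top" or "wrist"; returns a dict with "frame" (384x512x3 uint8, blue, green, red), "camera_matrix" (3x3 intrinsics, pixels), "T" (4x4, takes a point from camera to world coordinates). Camera axes: x right, y up, looking along -z (the intrinsics and any distortion apply to the point x, -y, -z); pixel columns grow to the right and rows downward; lengths in mm; the calibration is good to about 2 mm. A picture is of the moment at which its call begins. There is no depth.
- bot.sign_off(): hands the job in, once; it reports no verdict.
The state is a dict: "clock": time; "joints": joint angles; "qvel": joint speeds; "effort": joint torques, N m; "eef_pos": TCP position; "eef_rot": TCP orientation; "wrist_force": force on the tool from outside, world axes, zero at the start; "torque": the same for the moment, N m; "grip_width": finger opening in mm.
Only numpy, scipy, OpenCV 4.12 (cv2) and the standard library are available. Lean on these libraries where they do the work, as an engineer would, in place of code of your own. Each camera call takes 0.05 s, during which the arm holds its last target.

## Working session

There is one attempt and no reset: what is moved stays moved. The work goes in short steps, Python scripts to look and compute and a tool call to move; the robot and the scene stay as the last step left them, time stands still between calls to the robot, and variables do not carry over. Pictures are saved under pics/ and viewed, and the job is handed in when it is done.

Besides the shell and the picture viewer there is one more tool, called after ">>>" in YAML: its name, and indented under it one key for each argument. servo_tool: Moves the arm, as the interface text tells. Shifts and turns lie within -1 to 1; 1 stands for 0.025 m of shift or 5 degrees of turn. Its arguments: {"type":"object","properties":{"moves":{"type":"string"},"claw":{"type":"number"}},"required":["moves"]}

```bash
mkdir -p pics; ls; python3 - <<'E'
from bench import bot
import cv2,numpy as np
for n in ["scene","top","wrist"]:
    s=bot.snapshot(n); cv2.imwrite(f"pics/{n}0.png",s["frame"]); print(n,s["camera_matrix"].tolist(),np.round(s["T"],3).tolist())
print(bot.read_state())
E
```

```text
pics
scene [[477.92794935529963, 0.0, 257.1944080185155], [0.0, 477.92794935529963, 189.4498686908535], [0.0, 0.0, 1.0]] [[0.848, -0.304, 0.433, 1049.983], [0.529, 0.451, -0.719, -915.779], [0.023, 0.839, 0.544, 758.673], [0.0, 0.0, 0.0, 1.0]]
top [[377.1023336202613, 0.0, 256.2668330180439], [0.0, 377.1023336202613, 188.00365589299378], [0.0, 0.0, 1.0]] [[-0.015, 0.985, -0.172, 341.941], [-1.0, -0.017, -0.012, -3.984], [-0.015, 0.172, 0.985, 1039.562], [0.0, 0.0, 0.0, 1.0]]
wrist [[287.31940382238486, 0.0, 252.6974162738571], [0.0, 287.31940382238486, 190.11008513121092], [0.0, 0.0, 1.0]] [[-0.334, -0.891, -0.308, 119.917], [0.942, -0.315, -0.11, -593.588], [0.001, -0.327, 0.945, 371.896], [0.0, 0.0, 0.0, 1.0]]
{'clock': 0.15, 'joints': array([-5.13531086e+01,  2.33318886e+00,  4.81724346e+00, -1.84252764e-02,
       -9.25609101e+01, -1.91205774e+01]), 'qvel': array([-0.06883466, -0.11928048,  0.23514884,  0.06831427,  0.04827984,
       -0.03651833]), 'effort': array([-3.20968393e-03, -3.68611908e+01,  3.47691607e+01,  6.93640843e+00,
       -4.53181739e-03, -9.04268916e-06]), 'eef_pos': array([ 200.53796881, -565.25619652,  238.50408699]), 'eef_rot': array([ 1.79921355e+02, -7.78210938e-03, -1.60472870e+02]), 'wrist_force': array([-0.98782917, -0.012553  ,  0.45978589]), 'torque': array([-0.03041564, -0.02115658, -0.03066556]), 'grip_width': 85.66958125505599}
```

View pics/scene0.png

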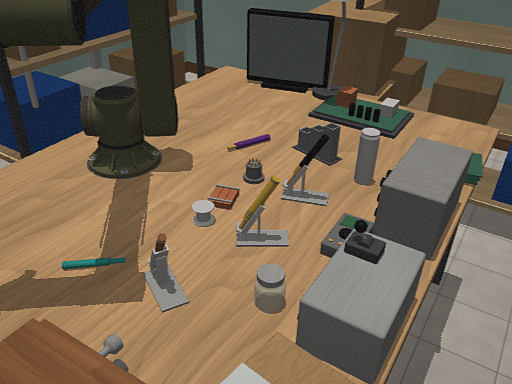

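View pics/top0.png

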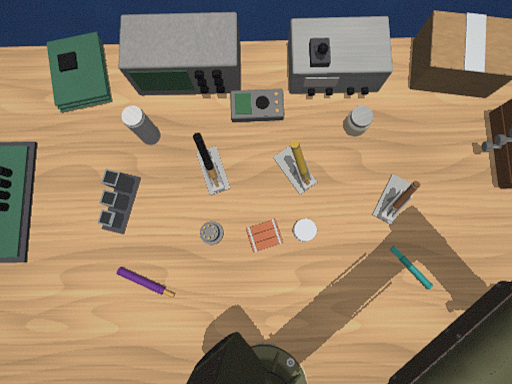

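View pics/wrist0.png

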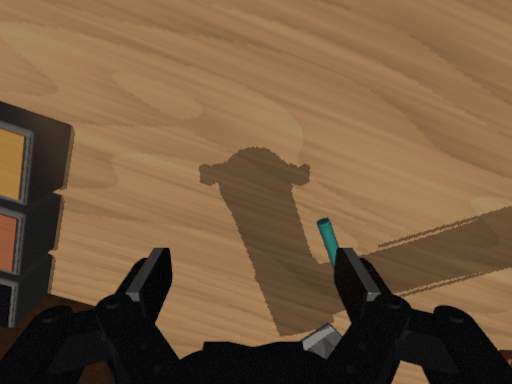

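The overview shows the holder at about (120,200) in the top view. The black probe is at (208,150), the yellow plug at (300,160) and the brown trimmer at (402,200). The purple (145,282) and turquoise (410,267) sticks are look-alikes. Next I'll zoom in.

```bash
cat > h.py <<'E'
import numpy as np,cv2
def crop(f,x0,y0,x1,y1,k,name):
    c=cv2.resize(f[y0:y1,x0:x1],None,fx=k,fy=k,interpolation=cv2.INTER_CUBIC)
    for x in range((x0+9)//10*10,x1,10):
        cv2.line(c,((x-x0)*k,0),((x-x0)*k,6 if x%50 else 14),(0,0,255),1)
        if x%50==0: cv2.putText(c,str(x),((x-x0)*k,26),0,.4,(0,0,255))
    for y in range((y0+9)//10*10,y1,10):
        cv2.line(c,(0,(y-y0)*k),(6 if y%50 else 14,(y-y0)*k),(0,0,255),1)
        if y%50==0: cv2.putText(c,str(y),(16,(y-y0)*k+4),0,.4,(0,0,255))
    cv2.imwrite(name,c)
def ray(s,uv):
    K=s["camera_matrix"];T=s["T"];p=np.linalg.solve(K,[uv[0],uv[1],1.])
    d=T[:3,:3]@[p[0],-p[1],-p[2]]; return T[:3,3].copy(),d/np.linalg.norm(d)
def onz(s,uv,z):
    o,d=ray(s,uv); return o+d*(z-o[2])/d[2]
def proj(s,P):
    T=s["T"];q=T[:3,:3].T@(np.asarray(P,float)-T[:3,3]); v=s["camera_matrix"]@[q[0],-q[1],-q[2]]; return v[:2]/v[2]
def tri(s1,u1,s2,u2):
    o1,d1=ray(s1,u1);o2,d2=ray(s2,u2)
    A=np.c_[d1,-d2];t=np.linalg.lstsq(A,o2-o1,rcond=None)[0]
    a=o1+d1*t[0];b=o2+d2*t[1];return (a+b)/2,np.linalg.norm(a-b)
E
python3 - <<'E'
from h import *
t=cv2.imread("pics/top0.png");s=cv2.imread("pics/scene0.png")
crop(t,85,110,345,250,3,"pics/t1.png"); crop(t,250,110,450,250,4,"pics/t2.png"); crop(s,130,110,390,310,3,"pics/s1.png")
E
```

```text
(no output)
```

View pics/t1.png

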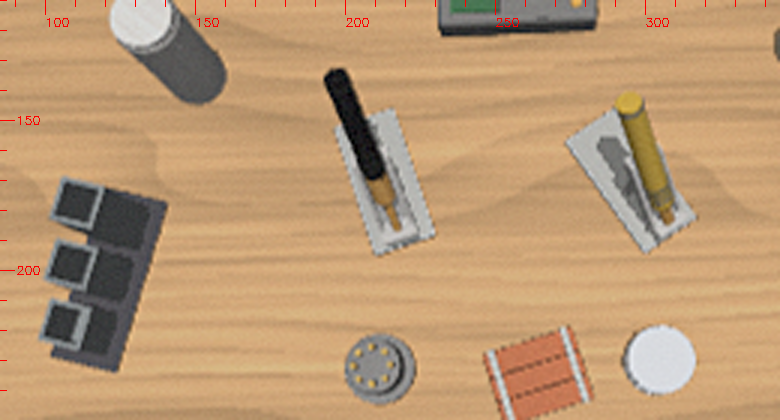

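View pics/t2.png

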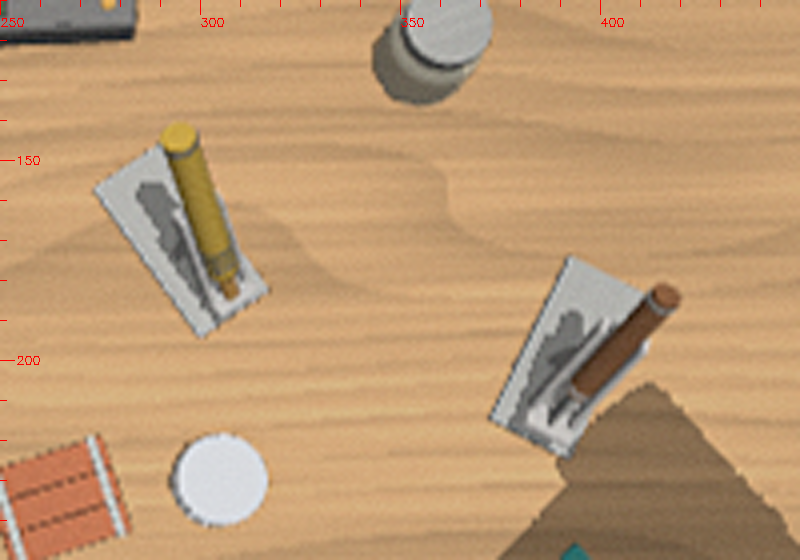

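View pics/s1.png

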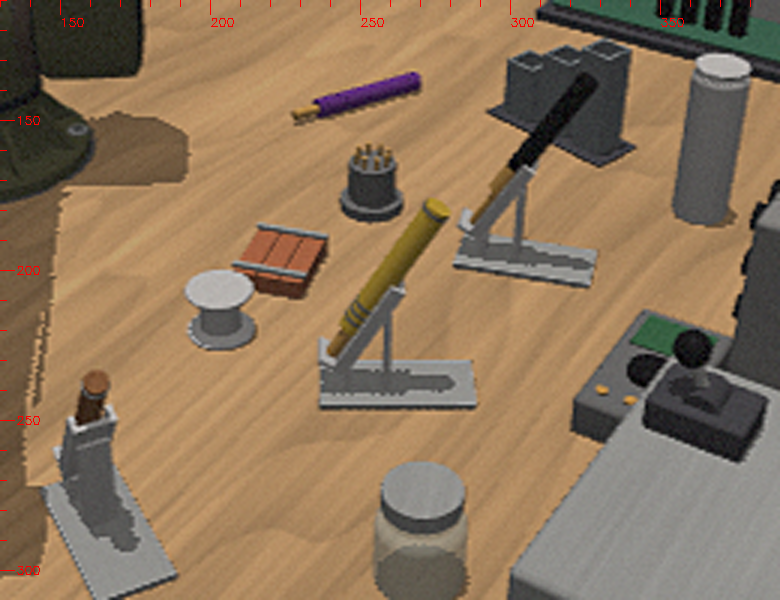

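```bash
cat > m.py <<'E'
from h import *
import pickle
from bench import bot
try: S=pickle.load(open("s.pkl","rb"))
except Exception:
    S={n:bot.snapshot(n) for n in("top","scene")}; pickle.dump(S,open("s.pkl","wb"))
t=S["top"];s=S["scene"]
R={"probe":[(196.3,153.3),(211,195),(230.3,189),(216.3,146)],"plug":[(273.25,157.5),(300.5,194.25),(317.75,182.5),(288.75,146.75)],"trim":[(392.5,174),(372.25,214.75),(392,224.5),(412.5,184)]}
for k,c in R.items():
    P=np.array([onz(t,u,4)[:2] for u in c]); c0=P.mean(0); a=(P[0]+P[3]-P[1]-P[2])/2; 
    print(k,c0.round(1),"len",np.linalg.norm(a).round(1),"wid",np.linalg.norm(P[0]-P[3]).round(1),np.linalg.norm(P[1]-P[2]).round(1),"yaw",np.degrees(np.arctan2(a[1],a[0])).round(1))
for u,z in [((111.3,177.7),118),((108.3,198.7),93),((106.3,218.3),68)]: print("tube",onz(t,u,z).round(1))
for u in [(140.7,177.3),(124.3,233.7),(102.3,228)]: print("base",onz(t,u,4).round(1))
# handle ends: top px, scene px
E_={"probe":((197.5,135.5),(323.5,136.3)),"plug":((294.8,144.5),(275.8,180)),"trim":((416,184.5),(162.5,237.5))}
for k,(a,b) in E_.items(): print(k,"end",tri(t,a,s,b))
# tips
print("probe tip", tri(t,(217.3,185.8),s,(286.5,184.5)))
print("plug tip", tri(t,(307.5,184.3),s,(240.5,228)))
E
python3 m.py
```

```text
probe [574.6 128.5] len 129.4 wid 60.4 56.2 yaw 18.5
plug [ 572.  -100.7] len 129.7 wid 54.1 58.8 yaw 35.6
trim [ 485.2 -366.4] len 129.4 wid 60.6 58.7 yaw -29.9
tube [535.4 370.3 118. ]
tube [486.1 385.3  93. ]
tube [438.6 398.1  68. ]
base [559.1 333.5   4. ]
base [401.8 372.6   4. ]
base [418.4 434.2   4. ]
probe end (array([613.64357864, 140.16884838, 199.27465014]), np.float64(2.8944865737585683))
plug end (array([597.69461647, -85.58573442, 174.24980062]), np.float64(3.1822273817383415))
trim end (array([ 500.59758263, -371.50274633,  152.13526927]), np.float64(4.722172972988268))
probe tip (array([526.1148845 , 114.32766784,  31.73213157]), np.float64(0.4687518204659957))
plug tip (array([ 527.80078736, -129.24993407,   32.20615299]), np.float64(5.163500292306112))
```

```bash
cat >> m.py <<'E'
print("---")
G={"probe":([574.6,128.5],18.5,[((197.5,135.5),190),((209.5,169),75),((217.3,186.3),3)]),
"plug":([572,-100.7],35.6,[((294.8,144.5),165),((305.6,177.3),34),((307.8,183.5),3)]),
"trim":([485.2,-366.4],-29.9,[((416.2,184.3),140),((395.5,207),37)])}
for k,(c,y,L) in G.items():
    y=np.radians(y);M=np.array([[np.cos(y),np.sin(y)],[-np.sin(y),np.cos(y)]])
    for u,l in L: 
        z=32+l*.866; print(k,l,"rest frame xy",(M@(onz(t,u,z)[:2]-c)).round(1),"model x",round(-51+l/2,1))
E
python3 m.py | sed -n '/---/,$p'
```

```text
---
probe 190 rest frame xy [43.2 -0.8] model x 44.0
probe 75 rest frame xy [-16.2   3.5] model x -13.5
probe 3 rest frame xy [-52.6   2.2] model x -49.5
plug 165 rest frame xy [28.  -2.4] model x 31.5
plug 34 rest frame xy [-39.5   1.1] model x -34.0
plug 3 rest frame xy [-54.1   1. ] model x -49.5
trim 140 rest frame xy [15.4  1.1] model x 19.0
trim 37 rest frame xy [-32.4  -1.9] model x -32.5
```

>>> servo_tool:
  moves: "0.8 0.45 0 0 0 -1;0.8 0.45 0 0 0 -1;0.8 0.45 0 0 0 -1;0.8 0.45 0 0 0 -1;0.8 0.45 0 0 0 -1;0.8 0.45 0 0 0 -1;0.8 0.45 0 0 0 -1;0.8 0.45 0 0 0 -1;0.8 0.45 0 0 0 -1;0.8 0.45 0 0 0 -1;0.8 0.45 -0.1 0.5 0.865 0;0.8 0.45 -0.2 0.5 0.865 0;0.8 0.45 -0.3 0.5 0.865 0;0.8 0.45 -0.4 0.5 0.865 0;0.8 0.45 -0.4 0.5 0.865 0;0.8 0.45 -0.4 0.5 0.865 0;0 0 0 0 0 0;0 0 0 0 0 0"
  claw: 0.4

```text
clock: 2.5
eef_pos: [520.5, -385.8, 194.3]
eef_rot: [-179.7, -30.0, 149.4]
wrist_force: [1.1, -0.4, 1.8]
grip_width: 51.1
```

```bash
cat > look.py <<'E'
import sys
from h import *
from bench import bot
a=[]
for n in sys.argv[2:]:
    a.append(bot.snapshot(n)["frame"])
cv2.imwrite(f"pics/{sys.argv[1]}.png",cv2.resize(np.hstack(a),None,fx=800/(512*len(a)),fy=800/(512*len(a)),interpolation=cv2.INTER_AREA))
E
python3 look.py w1 wrist
```

```text
(no output)
```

View pics/w1.png

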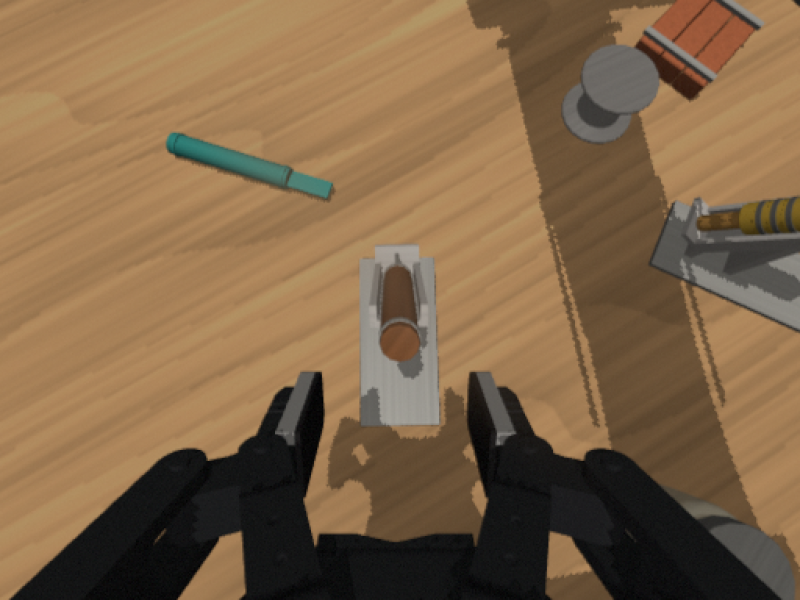

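The wrist view shows the trimmer cap at (400,342), centred between the fingers at about x=395. Advancing.

>>> servo_tool:
  moves: "-0.35 0.2 -0.69 0 0 0;-0.35 0.2 -0.69 0 0 0;-0.35 0.2 -0.69 0 0 0;-0.35 0.2 -0.69 0 0 0;0 0 0 0 0 0"

```text
clock: 3.18
eef_pos: [484.5, -365.6, 126.7]
eef_rot: [-179.8, -29.9, 149.4]
wrist_force: [1.0, 0.1, -0.4]
grip_width: 51.0
```

>>> servo_tool:
  moves: "0 0 0 0 0 0;0 0 0 0 0 0;0 0 0 0 0 0;0 0 0 0 0 0;0 0 0 0 0 0"
  claw: 1

```text
clock: 3.8
eef_pos: [486.2, -365.9, 126.9]
eef_rot: [-179.7, -29.8, 149.5]
wrist_force: [1.7, 0.2, 5.9]
grip_width: 16.6
```

```bash
python3 look.py w2 wrist scene
```

```text
(no output)
```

View pics/w2.png

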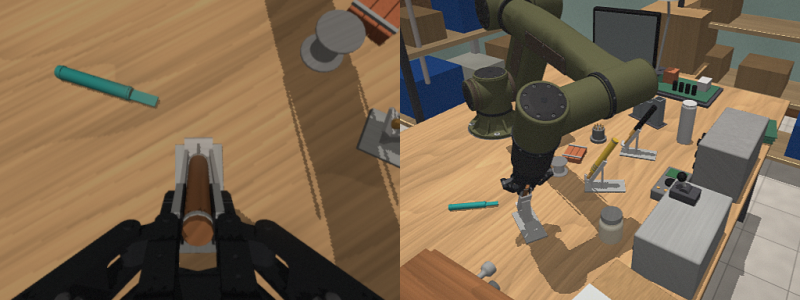

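>>> servo_tool:
  moves: "0 0 0.6 0 0 0;0 0 0.9 0 0 0;0 0 1 0 0 0;0 0 1 0 0 0;0 0.6 1 0 0 0;0 0.9 0 -0.5 -0.865 0;0 1 0 -0.5 -0.865 0;0 1 0 -0.5 -0.865 0;0 1 0 -0.5 -0.865 0;0 1 0 -0.5 -0.865 0;0 1 0 -0.5 -0.865 0;0 1 0 0 0 1;0 1 0 0 0 1;0 1 0 0 0 1;-0.1 1 0 0 0 0;-0.1 1 0 0 0 0;-0.1 1 0 0 0 0;-0.1 1 0 0 0 0;-0.1 1 0 0 0 0;-0.1 1 0 0 0 0"

```text
clock: 6.4
eef_pos: [470.3, 22.7, 238.6]
eef_rot: [180.0, 0.0, 164.5]
wrist_force: [-0.4, 0.6, -0.6]
grip_width: 16.8
```

```bash
python3 look.py w3 wrist scene
```

```text
(no output)
```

View pics/w3.png

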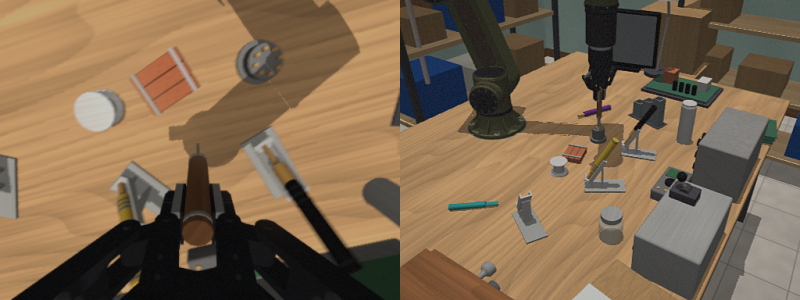

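The trimmer is held and hangs upright. Moving on to above the low tube.

>>> servo_tool:
  moves: "-0.09 1 0 0 0 0;-0.09 1 0 0 0 0;-0.09 1 0 0 0 0;-0.09 1 0 0 0 0;-0.09 1 0 0 0 0;-0.09 1 0 0 0 0;-0.09 1 0 0 0 0;-0.09 1 0 0 0 0;-0.09 1 0 0 0 0;-0.09 1 0 0 0 0;-0.09 1 0 0 0 0;-0.09 1 0 0 0 0;-0.09 1 0 0 0 0;-0.09 1 0 0 0 0;0 0.8 0 0 0 0;0 0.2 0 0 0 0;0 0 0 0 0 0;0 0 0 0 0 0"

```text
clock: 8.75
eef_pos: [439.3, 396.5, 238.1]
eef_rot: [180.0, 0.0, 164.5]
wrist_force: [-0.4, 0.4, -0.4]
grip_width: 16.5
```

```bash
python3 - <<'E'
from h import *
from bench import bot
t=bot.snapshot("top")["frame"];s=bot.snapshot("scene")["frame"];w=bot.snapshot("wrist")["frame"]
crop(t,60,130,180,250,5,"pics/t4.png");crop(s,260,60,360,180,5,"pics/s4.png");crop(w,150,100,400,300,3,"pics/w4.png")
print(bot.read_state()["eef_pos"])
E
```

```text
[439.23222888 396.5686272  238.12943889]
```

View pics/t4.png

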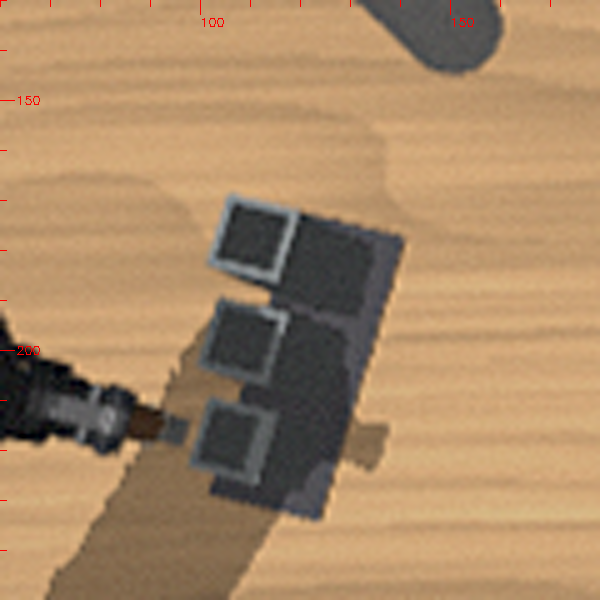

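View pics/s4.png

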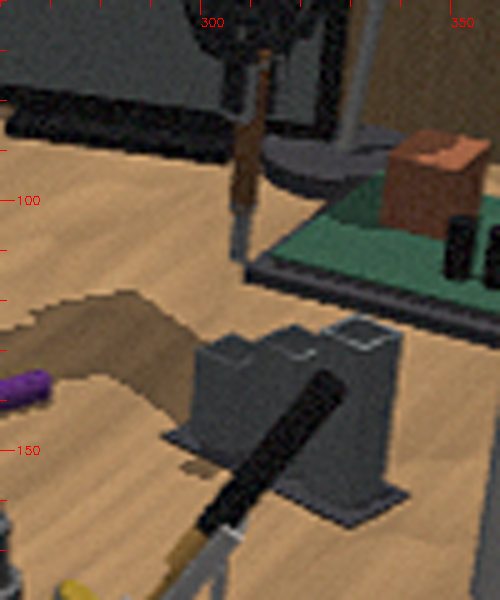

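View pics/w4.png

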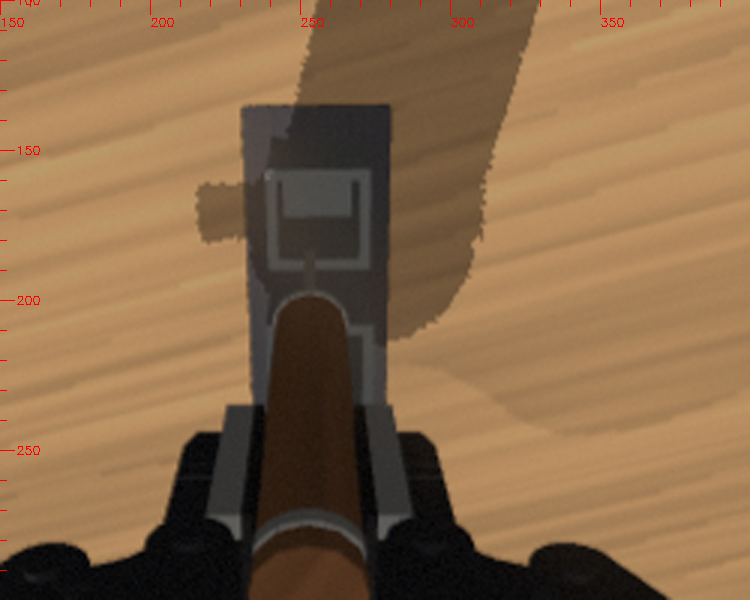

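```bash
python3 - <<'E'
from h import *
from bench import bot
t=bot.snapshot("top");s=bot.snapshot("scene");w=bot.snapshot("wrist")
for a,b in [((95.2,216.2),(307.7,112)),((86.7,213.2),(308.8,101.5))]: print(tri(t,a,s,b))
print(onz(t,(95.2,216.2),130))
print("tip wrist",onz(w,(253,184),130),"tube",onz(w,(256.3,173.3),68), "top tube",onz(t,(106.6,218),68))
print("scene tube", onz(s,(305.5,130),68))
E
```

```text
(array([438.94949731, 401.02241178, 128.96642735]), np.float64(2.022802370354886))
(array([440.62321163, 403.78550813, 165.46156195]), np.float64(2.42725501320275))
[438.00246728 399.89791872 130.        ]
tip wrist [431.94348239 398.69550042 130.        ] tube [440.36168186 400.17705993  68.        ] top tube [439.38250944 397.38138459  68.        ]
scene tube [440.87166743 394.17500484  68.        ]
```

>>> servo_tool:
  moves: "0.06 0.03 -0.7 0 0 0;0 0 -0.8 0 0 0;0 0 -0.8 0 0 0;0 0 -0.8 0 0 0;0 0 -0.8 0 0 0;0 0 -0.6 0 0 0;0 0 -0.2 0 0 0;0 0 0 0 0 0"

```text
clock: 10.05
eef_pos: [440.7, 397.9, 120.3]
eef_rot: [180.0, 0.0, 164.5]
wrist_force: [-0.4, -0.9, 0.1]
grip_width: 16.8
```

```bash
python3 look.py w5 wrist scene
```

```text
(no output)
```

View pics/w5.png

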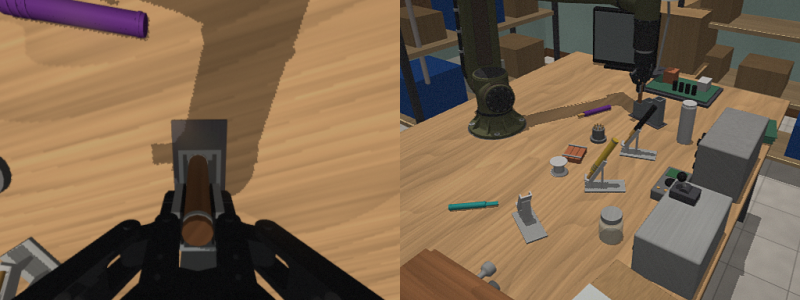

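The trimmer is inside the low tube. Releasing it and going to the plug.

>>> servo_tool:
  moves: "0 0 0 0 0 0;0 0 0 0 0 0;0 0 0 0 0 0;0 0 0.5 0 0 0;0 0 1 0 0 0;0 0 1 0 0 0;0 0 1 0 0 0;0 0 1 0 0 0;0 0 0.6 0 0 0;0.34 -0.95 0 0 0 1;0.34 -0.95 0 0 0 1;0.34 -0.95 0 0 0 1;0.34 -0.95 0 0 0 1;0.34 -0.95 0 0 0 1;0.34 -0.95 0 0 0 1;0.34 -0.95 0 0 0 1;0.34 -0.95 0 0 0 1;0.34 -0.95 0 0 0 1;0.34 -0.95 0 0 0 1;0.34 -0.95 0 0 0 0"
  claw: 0.45

```text
clock: 12.65
eef_pos: [534.2, 135.7, 247.9]
eef_rot: [180.0, -0.0, -145.4]
wrist_force: [-0.1, -0.5, -1.0]
grip_width: 46.6
```

```bash
python3 - <<'E'
from h import *
from bench import bot
t=bot.snapshot("top")["frame"];s=bot.snapshot("scene")["frame"]
a=cv2.resize(t[150:250,70:170],None,fx=4,fy=4);b=cv2.resize(s[90:190,260:360],None,fx=4,fy=4)
cv2.imwrite("pics/c6.png",np.hstack([a,b]))
E
```

```text
(no output)
```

View pics/c6.png

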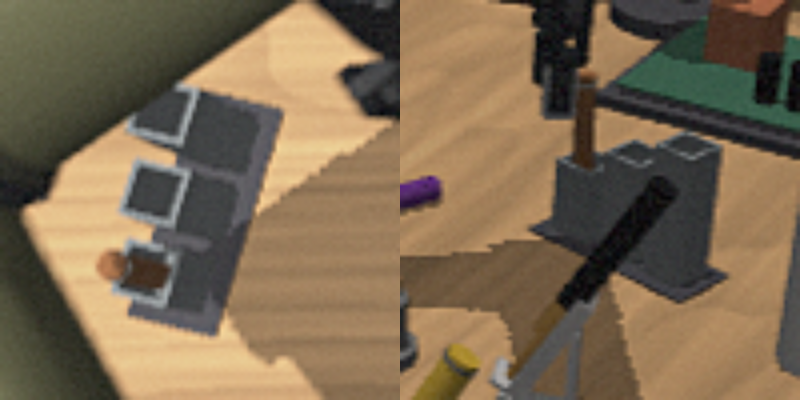

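The trimmer sits upright in the low tube. Now the plug pre-grasp.

>>> servo_tool:
  moves: "0.31 -0.85 0 0 0 0;0.31 -0.85 0 0 0 0;0.31 -0.85 0 0 0 0;0.31 -0.85 0 0 0 0;0.31 -0.85 0 -0.57 0.82 0;0.31 -0.85 0 -0.57 0.82 0;0.31 -0.85 -0.3 -0.57 0.82 0;0.31 -0.85 -0.4 -0.57 0.82 0;0.31 -0.85 -0.5 -0.57 0.82 0;0.31 -0.85 -0.5 -0.57 0.82 0;0 0 0 0 0 0;0 0 0 0 0 0"

```text
clock: 14.25
eef_pos: [611.8, -75.4, 205.9]
eef_rot: [-179.8, -29.9, -145.5]
wrist_force: [-1.2, 0.4, 1.3]
grip_width: 47.0
```

```bash
python3 look.py w7 wrist
```

```text
(no output)
```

View pics/w7.png

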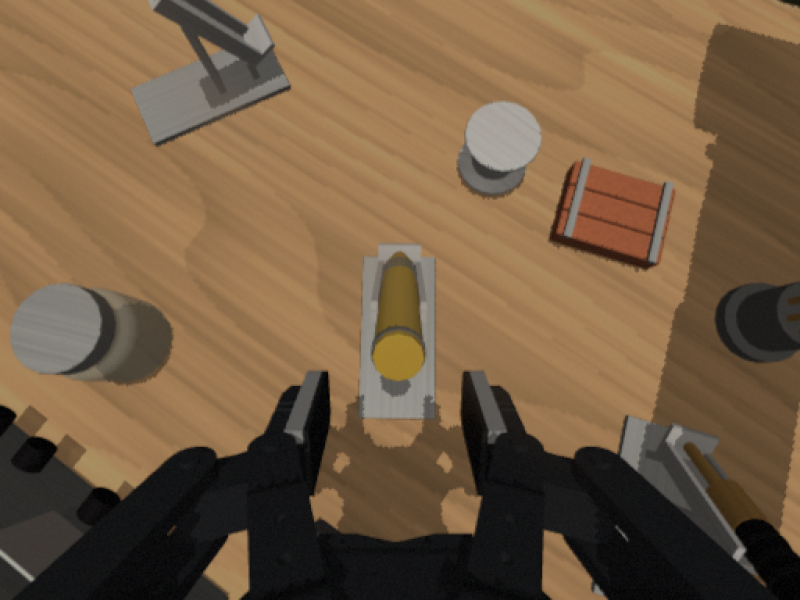

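The plug cap at (399,357) is centred between the fingers (x≈396). Advancing and closing.

>>> servo_tool:
  moves: "-0.35 -0.24 -0.74 0 0 0;-0.35 -0.24 -0.74 0 0 0;-0.35 -0.24 -0.74 0 0 0;-0.35 -0.24 -0.74 0 0 0;0 0 0 0 0 0"

```text
clock: 14.92
eef_pos: [575.9, -99.7, 132.0]
eef_rot: [-179.8, -29.9, -145.5]
wrist_force: [-0.0, -0.3, 0.9]
grip_width: 47.1
```

>>> servo_tool:
  moves: "0 0 0 0 0 0;0 0 0 0 0 0;0 0 0 0 0 0;0 0 0 0 0 0"
  claw: 1

```text
clock: 15.42
eef_pos: [577.4, -99.3, 133.3]
eef_rot: [-179.8, -29.8, -145.5]
wrist_force: [-0.5, 4.0, 6.3]
grip_width: 20.8
```

```bash
python3 look.py w8 wrist scene
```

```text
(no output)
```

View pics/w8.png

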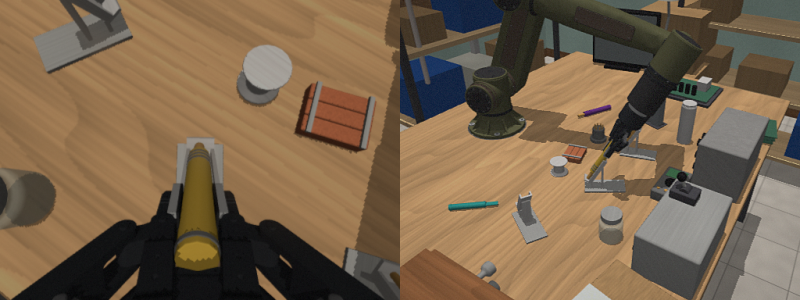

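>>> servo_tool:
  moves: "0 0 0.6 0 0 0;0 0 0.9 0 0 0;0 0 1 0 0 0;0 0 1 0 0 0;-0.2 0 1 0.57 -0.82 0;-0.4 0.5 0.7 0.57 -0.82 0;-0.4 1 0 0.57 -0.82 0;-0.4 1 0 0.57 -0.82 0;-0.4 1 0 0.57 -0.82 0;-0.4 1 0 0.57 -0.82 0;-0.4 1 0 0 0 -1;-0.4 1 0 0 0 -1;-0.2 1 0 0 0 -1;0 1 0 0 0 -1;0 1 0 0 0 -1;0 1 0 0 0 -1;0 1 0 0 0 -1;0 1 0 0 0 -1;0 1 0 0 0 -1;0 1 0 0 0 -1"

```text
clock: 18.02
eef_pos: [496.7, 263.1, 262.3]
eef_rot: [180.0, 0.0, 164.4]
wrist_force: [-0.3, -0.2, -0.6]
grip_width: 20.8
```

>>> servo_tool:
  moves: "-0.1 0.9 0 0 0 0;-0.1 0.9 0 0 0 0;-0.1 0.9 0 0 0 0;-0.1 0.9 0 0 0 0;0 0.8 0 0 0 0;0 0.4 0 0 0 0;0 0.1 0 0 0 0;0 0 0 0 0 0"

```text
clock: 19.02
eef_pos: [486.7, 384.8, 261.3]
eef_rot: [-180.0, 0.0, 164.5]
wrist_force: [0.2, -1.1, -0.2]
grip_width: 20.7
```

```bash
cat > look3.py <<'E'
import sys
from h import *
from bench import bot
k=sys.argv[1]
t=bot.snapshot("top")["frame"];s=bot.snapshot("scene")["frame"];w=bot.snapshot("wrist")["frame"]
crop(t,60,140,160,240,4,"pics/a.png");crop(s,260,70,360,170,4,"pics/b.png");crop(w,160,110,360,310,4,f"pics/{k}w.png")
cv2.imwrite(f"pics/{k}ts.png",np.hstack([cv2.imread("pics/a.png"),cv2.imread("pics/b.png")]))
print(bot.read_state()["eef_pos"])
E
python3 look3.py p9
```

```text
[486.73249233 384.55859602 261.60083386]
```

View pics/p9ts.png

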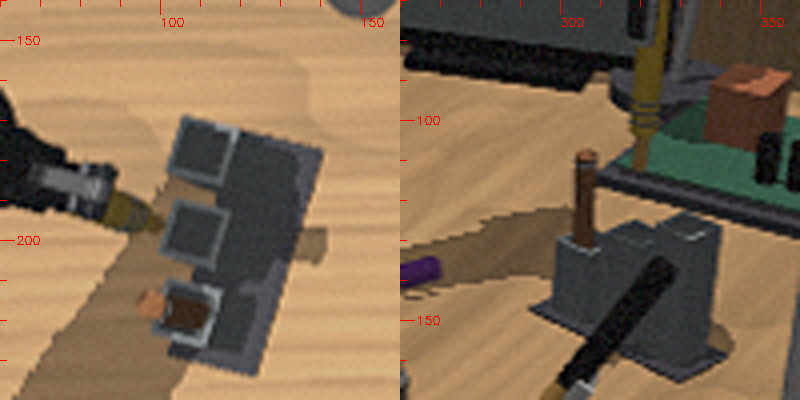

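View pics/p9w.png

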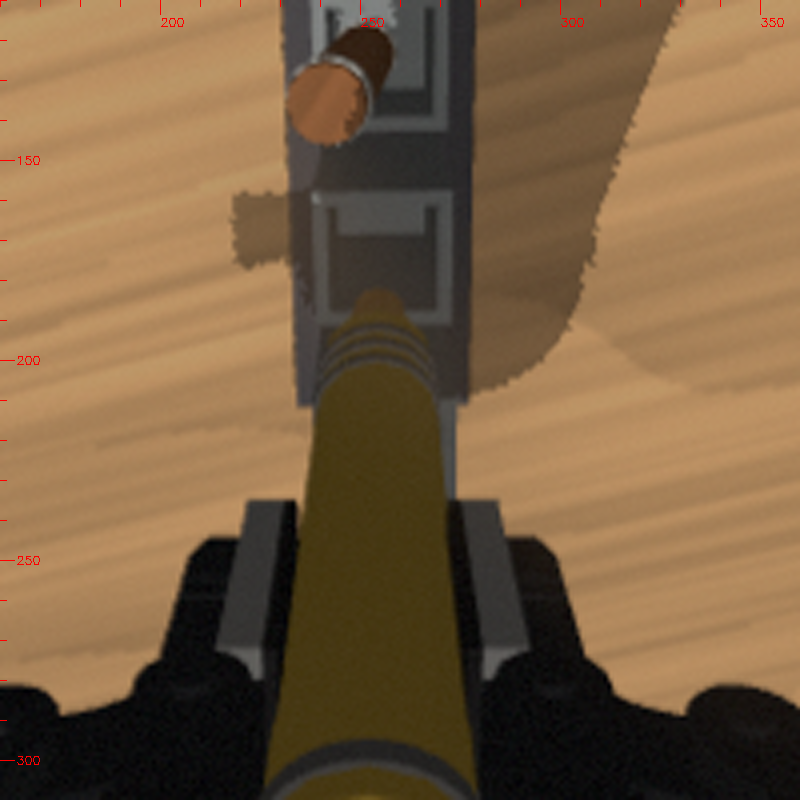

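```bash
python3 - <<'E'
from h import *
from bench import bot
t=bot.snapshot("top");s=bot.snapshot("scene");w=bot.snapshot("wrist")
print(tri(t,(98.8,196.4),s,(319.0,112.5)))
print(onz(t,(98.8,196.4),145))
print("tip wrist",onz(w,(253.5,183.5),145),"tube wrist",onz(w,(255.7,174.5),93),"tube top",onz(t,(108.3,198.7),93))
E
```

```text
(array([484.82338934, 388.22952235, 143.60006669]), np.float64(0.8930912215661954))
[484.22333309 387.32362081 145.        ]
tip wrist [481.78485489 386.45393709 145.        ] tube wrist [488.61863122 387.19548214  93.        ] tube top [486.14116181 385.34681921  93.        ]
```

>>> servo_tool:
  moves: "0.06 0 -0.7 0 0 0;0 0 -0.8 0 0 0;0 0 -0.8 0 0 0;0 0 -0.8 0 0 0;0 0 -0.8 0 0 0;0 0 -0.7 0 0 0;0 0 -0.5 0 0 0;0 0 -0.2 0 0 0;0 0 0 0 0 0"

```text
clock: 20.45
eef_pos: [488.1, 385.1, 128.9]
eef_rot: [180.0, 0.0, 164.5]
wrist_force: [-0.4, -0.0, -0.5]
grip_width: 20.7
```

```bash
python3 look3.py p10
```

```text
[488.35264919 385.34149154 129.67801371]
```

View pics/p10ts.png

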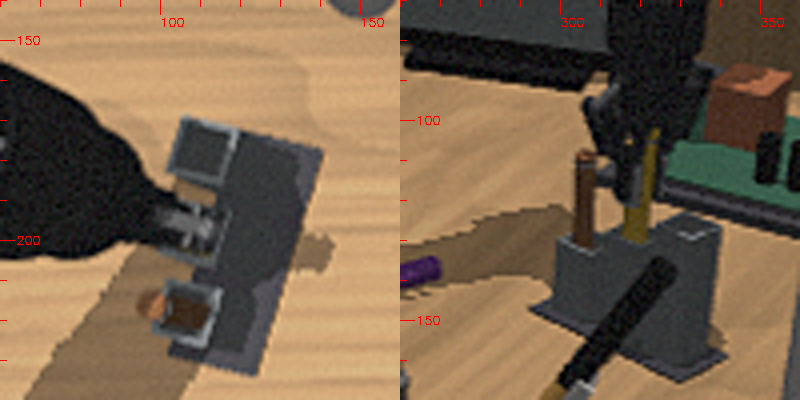

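>>> servo_tool:
  moves: "0 0 0 0 0 0;0 0 0 0 0 0;0 0 0 0 0 0;0 0 0.5 0 0 0;0 0 1 0 0 0;0 0 1 0 0 0;0 0 1 0 0 0;0 0 1 0 0 0;0 0 0.9 0 0 0;0.57 -0.95 0 0 0 1;0.57 -0.95 0 0 0 1;0.57 -0.95 0 0 0 1;0.57 -0.95 0 0 0 1;0.57 -0.95 0 0 0 1;0.57 -0.95 0 0 0 1;0.57 -0.95 0 0 0 0.5;0.57 -0.95 0 -0.29 0.955 0;0.57 -0.95 0 -0.29 0.955 0;0.57 -0.95 0 -0.29 0.955 0"
  claw: 0.45

```text
clock: 22.98
eef_pos: [631.0, 146.7, 265.3]
eef_rot: [179.9, -15.0, -163.0]
wrist_force: [0.9, 1.0, 1.6]
grip_width: 47.0
```

>>> servo_tool:
  moves: "0 0 -0.5 -0.29 0.955 0;0 0 -0.6 -0.29 0.955 0;0 0 -0.5 -0.29 0.955 0;0 0 0 0 0 0;0 0 0 0 0 0"

```text
clock: 23.6
eef_pos: [630.9, 147.4, 225.3]
eef_rot: [180.0, -29.7, -163.0]
wrist_force: [0.3, -0.1, 0.8]
grip_width: 47.1
```

```bash
python3 look.py w11 wrist; python3 look3.py p11
```

```text
[630.48614865 147.47228501 226.13137485]
```

View pics/w11.png

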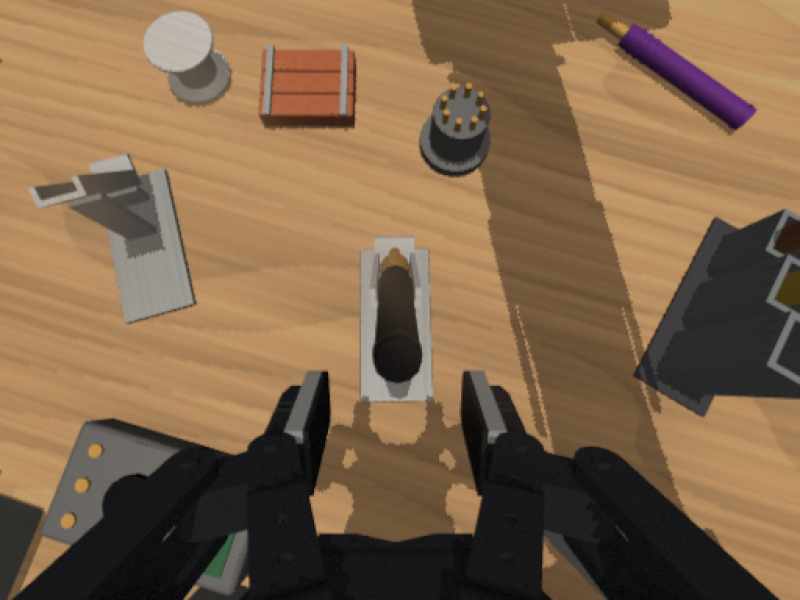

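View pics/p11ts.png

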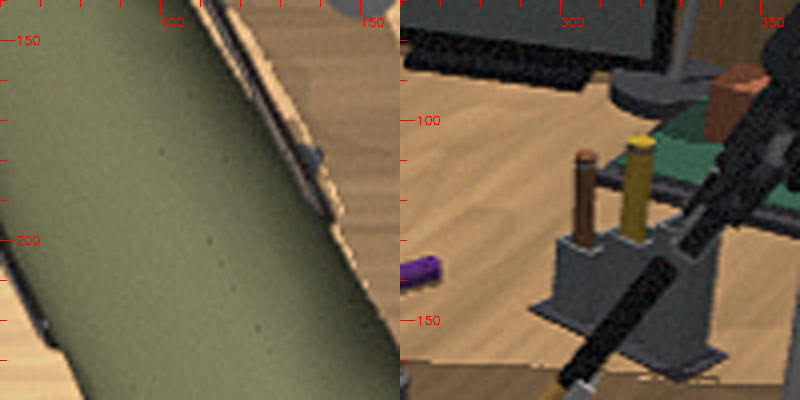

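The probe's end cap is at (398,358), centred, and the plug stands in the middle tube. Advancing 85 mm and closing.

>>> servo_tool:
  moves: "-0.41 -0.125 -0.74 0 0 0;-0.41 -0.125 -0.74 0 0 0;-0.41 -0.125 -0.74 0 0 0;-0.41 -0.125 -0.74 0 0 0;0 0 0 0 0 0"

```text
clock: 24.42
eef_pos: [588.6, 134.8, 149.8]
eef_rot: [179.9, -30.0, -162.9]
wrist_force: [0.3, -1.4, 0.4]
grip_width: 47.1
```

>>> servo_tool:
  moves: "0 0 0 0 0 0;0 0 0 0 0 0;0 0 0 0 0 0;0 0 0 0 0 0"
  claw: 1

```text
clock: 24.92
eef_pos: [590.4, 134.9, 151.3]
eef_rot: [180.0, -29.8, -163.0]
wrist_force: [2.7, 0.5, 5.0]
grip_width: 18.8
```

```bash
python3 look.py w12 wrist scene
```

```text
(no output)
```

View pics/w12.png

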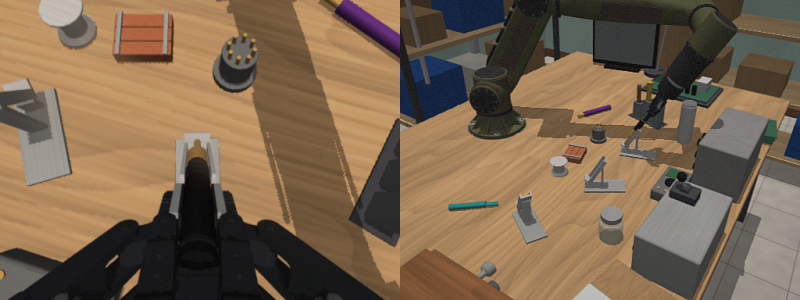

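>>> servo_tool:
  moves: "0 0 0.6 0 0 0;0 0 0.9 0 0 0;0 0 1 0 0 0;0 0 1 0 0 0;0 0 1 0.29 -0.955 0;0 0 0.9 0.29 -0.955 0;-0.22 0.7 0 0.29 -0.955 0;-0.22 0.9 0 0.29 -0.955 0;-0.22 0.9 0 0.29 -0.955 0;-0.22 0.9 0 0.29 -0.955 0;-0.22 0.9 0 0 0 -1;-0.22 0.9 0 0 0 -1;-0.22 0.9 0 0 0 -1;-0.22 0.9 0 0 0 -1;-0.22 0.9 0 0 0 -1;-0.2 0.9 0 0 0 -1;0 0.5 0 0 0 -0.5;0 0.14 0 0 0 0;0 0 0 0 0 0;0 0 0 0 0 0"

```text
clock: 27.52
eef_pos: [535.2, 370.5, 285.1]
eef_rot: [180.0, 0.0, 164.5]
wrist_force: [-0.6, -0.2, -0.6]
grip_width: 18.7
```

```bash
python3 look3.py p13
```

```text
[535.16180536 370.6141181  284.97862501]
```

View pics/p13ts.png

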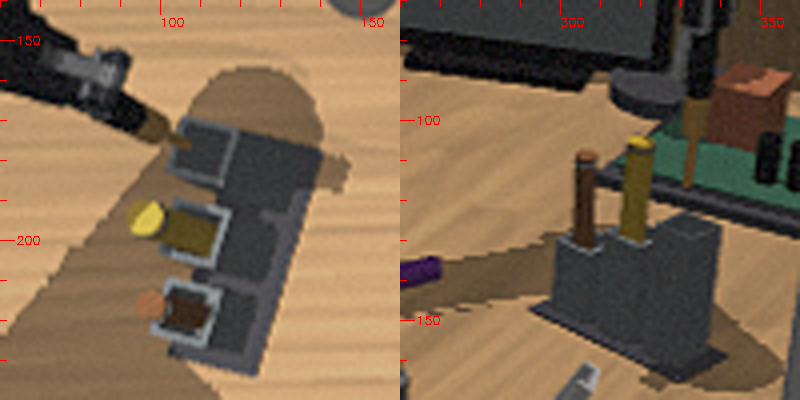

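View pics/p13w.png

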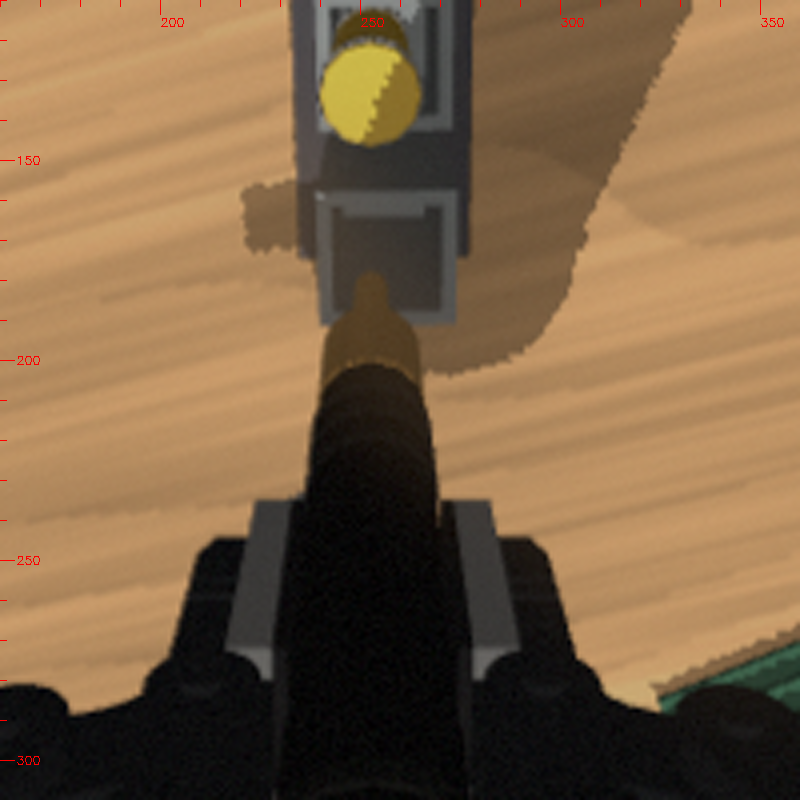

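```bash
python3 - <<'E'
from h import *
from bench import bot
t=bot.snapshot("top");s=bot.snapshot("scene");w=bot.snapshot("wrist")
print(tri(t,(105.3,175.8),s,(329.7,116.3)))
print(onz(t,(105.3,175.8),147))
print("tip wrist",onz(w,(252.5,180),147),"tube wrist",onz(w,(256.2,174.3),118),"tube top",onz(t,(111.3,177.7),118))
# ferrule bottom z=tip+45 
print("ferrule wrist",onz(w,(252.6,194),192))
E
```

```text
(array([531.88746053, 370.82461876, 149.99321172]), np.float64(4.173047128181787))
[534.33449639 373.45764761 147.        ]
tip wrist [533.06879448 370.78549112 147.        ] tube wrist [536.49872173 373.97504252 118.        ] tube top [535.44690872 370.3213228  118.        ]
ferrule wrist [531.57683403 371.33121663 192.        ]
```

>>> servo_tool:
  moves: "0.07 0.03 -0.6 0 0 0;0 0 -0.8 0 0 0;0 0 -0.8 0 0 0;0 0 -0.8 0 0 0;0 0 -0.7 0 0 0;0 0 -0.3 0 0 0;0 0 0 0 0 0"

```text
clock: 28.7
eef_pos: [536.8, 371.7, 184.4]
eef_rot: [-180.0, -0.0, 164.5]
wrist_force: [1.0, 0.4, -1.0]
grip_width: 18.3
```

```bash
python3 look3.py p14
```

```text
[537.14921976 372.0131708  185.9017905 ]
```

View pics/p14w.png

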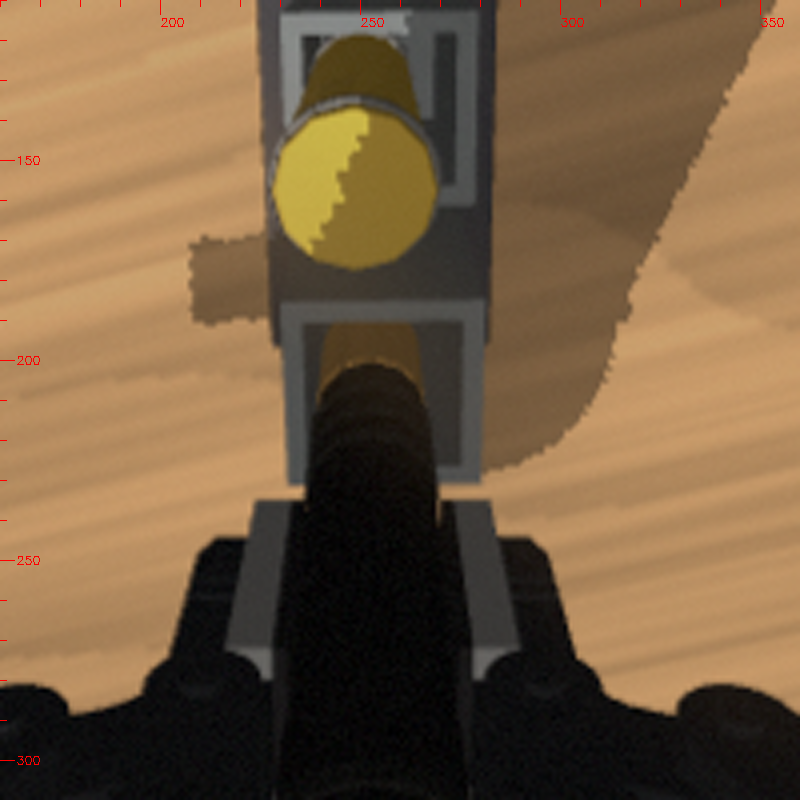

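>>> servo_tool:
  moves: "0.02 0.08 -0.3 0 0 0;0 0 -0.5 0 0 0;0 0 -0.4 0 0 0;0 0 -0.2 0 0 0;0 0 0 0 0 0;0 0 0 0 0 0"

```text
clock: 29.6
eef_pos: [537.5, 373.9, 150.3]
eef_rot: [180.0, 0.0, 164.5]
wrist_force: [-0.1, -0.6, -0.2]
grip_width: 18.6
```

```bash
python3 look3.py p15
```

```text
[537.43609771 373.92264858 150.27489309]
```

View pics/p15ts.png

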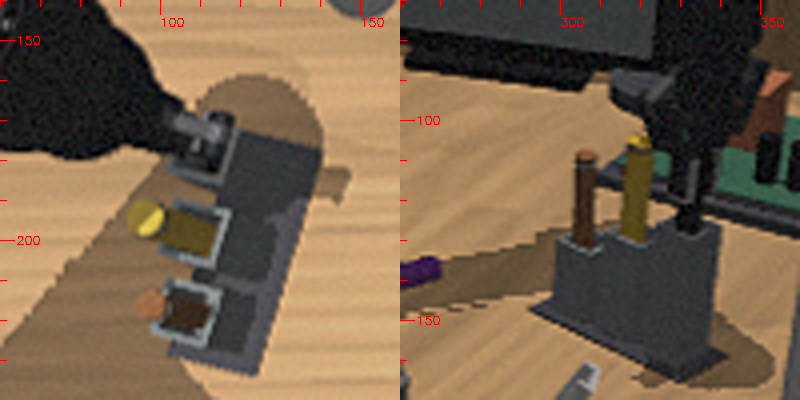

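>>> servo_tool:
  moves: "0 0 0 0 0 0;0 0 0 0 0 0;0 0 0 0 0 0;0 0 0.5 0 0 0;0 0 1 0 0 0;0 0 1 0 0 0;0 0 1 0 0 0;0 0 1 0 0 0;0 -0.5 0.5 0 0 0;0 -1 0 0 0 0;0 -1 0 0 0 0;0 -1 0 0 0 0;0 -1 0 0 0 0;0 -1 0 0 0 0;0 -1 0 0 0 0;0 -1 0 0 0 0;0 -1 0 0 0 0;0 -0.5 0 0 0 0;0 0 0 0 0 0"
  claw: 0.4

```text
clock: 32.12
eef_pos: [537.4, 148.0, 274.9]
eef_rot: [180.0, 0.0, 164.5]
wrist_force: [0.2, -0.1, -1.0]
grip_width: 51.3
```

```bash
python3 look3.py p16; python3 look.py f16 top scene
```

```text
[537.31151682 149.29116647 274.50579346]
```

View pics/p16ts.png

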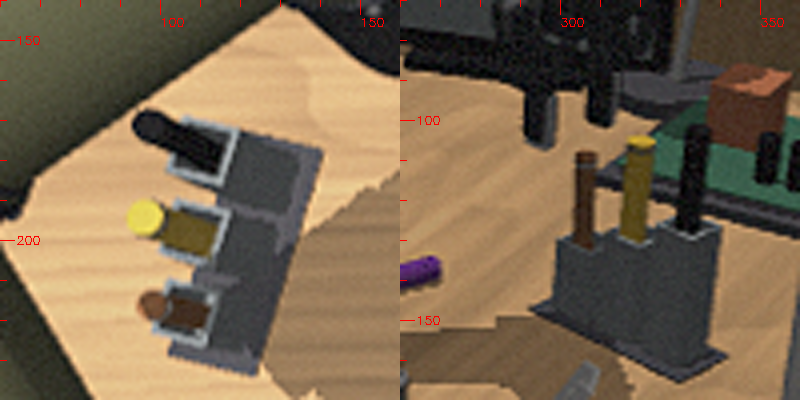

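View pics/f16.png

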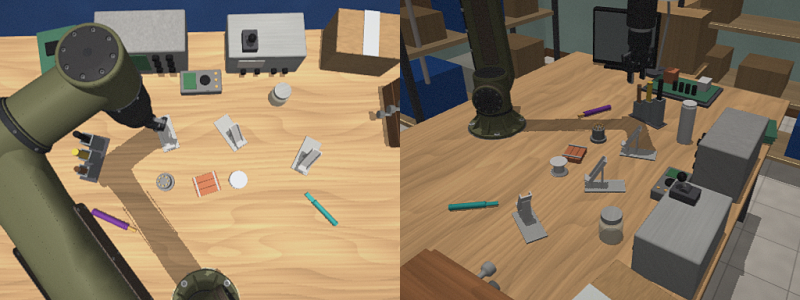

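```bash
python3 - <<'E'
from h import *
import pickle
S=pickle.load(open("s.pkl","rb"));t=S["top"];s=S["scene"]
for k,a,b in [("probe",(97.3,171.2),(334.5,102)),("plug",(96.2,194.2),(320.2,105.8)),("trim",(98.2,216.2),(306.7,109))]: print(k,tri(t,a,s,b))
E
```

```text
probe (array([536.87586274, 373.33698145, 195.96693596]), np.float64(4.436397003200405))
plug (array([487.14003016, 384.73412661, 167.81663446]), np.float64(2.820466580227892))
trim (array([438.6587927 , 388.44910717, 143.3604254 ]), np.float64(5.263998298518916))
```

The measured cap heights are 196, 168 and 143 mm. All three sticks resting on their tube floors would give about 198, 173 and 148 mm, so they are all down. Handing in.

```bash
python3 - <<'E'
from bench import bot
print(bot.sign_off())
E
```

```text
the job is handed in; nothing more can be done
None
```

The job is handed in at about 32 s of the 72 s allowed. All three sticks are in the holder tip down: trimmer in the lowest tube, plug in the middle one and probe in the tallest. I gripped each one in line with its axis, lifted it out, turned it upright, lowered it to a few millimetres above the floor and released it.

- **Seating:** triangulated handle-end heights were 196 mm (probe), 168 mm (plug) and 143 mm (trimmer). Fully seated they should be about 198, 173 and 148 mm. The 2–5 mm gaps are about the size of the disagreement between the two camera views (3–5 mm), so I take all three to be on their floors.
- **Upright:** the probe and plug handle ends lie within about 2 mm of the release points. The trimmer's handle end is about 10 mm off its tube's centre. It leans in the tube by roughly 0.1 rad, inside the 0.4 rad limit.
- **Bystanders and robot:** in the last pictures, checked by eye only, the bystanders look unmoved. The gripper is open and clear of everything. Wrist force readings stayed under about 10 N.

The two views differed by up to about 4 mm on where the tall tube's mouth and the probe tip were. I averaged them and corrected by about 2 mm from the wrist picture partway down. No check failed.

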